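Close the forms box by tucking its flap

ROBOT

A 6-joint arm with a two-finger parallel gripper is mounted at the origin on the work surface. World frame = base frame: x ahead of the robot, y to its left, z up, the work surface at z = 0. Lengths are in mm, angles in degrees, forces in N, time in s.
With the tool pointing down it reaches from about 300 to 850 mm from the base axis. Payload 4.2 kg.
Tool frame: the origin (TCP) lies midway between the tips of the shut fingers; the grasp point (between the pads) lies 19 mm behind it; x points along the fingers, z is the direction in which the jaws open and shut, and the axes are right-handed (so a half turn about x gives the same grasp; the last joint's range is limited). The gripper opens to 91 mm and grips with 3 to 60 N. Pads are 32 mm wide; open, the fingers measure 118 mm over their backs; the gripper's body (76 mm by 178 mm) begins 60 mm behind the grasp point.
Start: joints at [73.74, 18.312, 89.639, -0, 72.044, -1.146], TCP at [149.933, 555.124, 213.976] pointing down, gripper open.
Joint ranges: [-177.97, 177.97], [-48.28, 115.42], [12.27, 149.76], [-77.06, 257.06], [2.81, 150.46], [-146.56, 146.56]. Speed limits (degrees/s): [147.25, 147.25, 180, 180, 180, 180].

INTERFACE

Orientations are given as [roll, pitch, yaw] about the fixed x, y, z axes, in that order (R = Rz(yaw) Ry(pitch) Rx(roll)).
In Python, from workcell import env gives the robot as it stands.
- The arm moves only by the tool send_rows, never from a script. Its argument "commands" is a list that holds one entry, the list of rows, each a list of 6 numbers: the shift along the tool's x, y, z normalised to -1 to 1, where 1 is 0.1 m, then the turn, a rotation vector about the tool's x, y, z normalised to -1 to 1, where 1 is 2 pi rad. In form: [[[x, y, z, wx, wy, wz], ...]]. A call has 1 to 20 rows; each row is the pose to reach, as a shift and turn from the pose commanded when the call began, along the tool's axes at that moment, turning the shorter way round; what a row does not reach only later rows make up. A row lasts 1/8 s, in which the tool goes at most 62.5 mm and 10.7 degrees, less where a joint would pass 70% of its speed; a pose out of reach is approached as far as the arm can. A call with a number of a shift or a turn outside -1 to 1 is refused whole. A call with a gripper value outside its range is refused whole. "jaw" is the closure, from -1 (fully open) to 1 (shut), so that 0 is half open, set as the call begins (left out, the last holds). The fingers move at their own pace and stop on an object; "force" is the grip in N (left out, the last holds). Time passes only in rows, so rows that repeat a pose let the fingers close. It gives the time, the measured TCP pose, the force and the opening at its end, in the units of the state.
- env.state(): the state, without advancing time (a new reading comes with each control period).
- env.grab_frame(name): name is "scene" or "top" or "wrist"; returns (picture, depth): 420x560x3 uint8, red, green, blue; 420x560 float32, mm along the optical axis (not along the pixel's ray), 0 where there is no reading.
- env.get_calibration(name): a dict with "mtx" (3x3 intrinsics, pixels), "camera_from_world" (4x4, takes a point from world to camera coordinates). Camera axes: x right, y up, looking along -z (the intrinsics and any distortion apply to the point x, -y, -z); pixel columns grow to the right and rows downward; lengths in mm; the calibration is good to about 2 mm. The wrist camera is an equidistant fisheye: a pixel r from the principal point sees the ray r / f radians off the axis. A picture is of the moment at which its call begins: read the wrist's pose just before it. get_calibration takes no time and is no camera call; for the wrist camera it gives the pose at the moment of the call.
- env.job_done(): hands the job in, once; it reports no verdict.
The state is a dict: "time_s": time; "qpos": joint angles; "qvel": joint speeds; "effort": joint torques, N m; "ee_pos": TCP position; "ee_rot": TCP orientation; "force": force on the tool from outside, world axes, zero at the start; "torque": the same for the moment, N m; "gripper_width": finger opening in mm.
Only numpy, scipy, OpenCV 4.12 (cv2) and the standard library are available. Lean on these libraries where they do the work, as an engineer would, in place of code of your own. Each camera call takes 0.05 s, during which the arm holds its last target.

TASK

Close the box of blank patient forms: with a fingertip, push the springy purple flap over until it lies flat on the box, then, still pressing it down, push it forward by its white rib until its edge is fully tucked under the bright blue lip, and let go so that the lip alone holds it shut. Only push and press gently: do not grip or force the flap, and leave the stapler, pen, stamp and gel bottle where they stand.

Things in the scene. Friction and masses are not known exactly. Their poses are not given: they have to be found in the camera images.
- forms_box: White open-topped box of paper forms fixed to the desk, 164 (x) x 220 (y) x 50 mm high; origin at the centre of its underside, on the desk. Its +x points from the hinge side to the lip side, i.e. the way the flap folds over and then slides; +z is up.
- hinge_mid (a point): Middle of the flap's hinge axis, on the box's rim at its -x side: 72 mm to the box's -x from its centre and 53.5 mm above the desk. The axis runs along the box's y. Does not move with the flap.
- flap_fold (a joint): Fold angle of the flap about hinge_mid: 0 = lying flat towards the lip, grows as it opens upward, pi/2 = upright, stops at 1.9. A spring (0.15 N m/rad, relaxed at 1.35 rad) with 0.03 N m friction makes it stand up again when it is let go untucked; holding it flat takes about 4 N at 45 mm from the hinge. It stops at 0 by itself.
- flap_slide (a joint): How far the flap is pushed out along its own plane in its slotted hinge, away from the hinge: 0 = drawn back, 0.018 m = fully forward (end stop). It stays where left; moving it takes about 4 N. Starts near 0. It has to be less than 5 mm while the flap comes down, or the edge lands on top of the lip.
- flap_rib (a point): Middle of the top of the white rib on the flap's outer face (the face that is up when flat), 80 mm from the hinge axis when flap_slide is 0. The rib is 70 mm long across the flap (along the box's y), 6 mm thick and stands 8 mm proud of the flap. Site axes are the flap's: x from the hinge to the free edge, z out of the outer face.
- flap_tip (a point): Middle of the flap's free edge, 118 mm from the hinge axis when flap_slide is 0. The flap is a purple panel 170 mm wide (along the box's y) and 4 mm thick, with the hinge axis in its mid-plane; lying flat its top face is 55.5 mm above the desk. Axes as for flap_rib.
- lip_edge (a point): Middle of the lower front edge of the fixed bright blue lip, 60 mm above the desk and 125 mm from the hinge axis. The lip is a plate 4 mm thick (top at 66 mm with its riser) and 110 mm wide, reaching from here over the box's +x rim. With the flap flat and flap_slide at 0.018 the free edge is 11 mm beneath it; flat and drawn back it is 7 mm clear of it.
- gel_mid (a point): Centre of a clear hand-gel bottle with a blue cap, standing loose on the desk, 52 mm across, 130 mm high. Leave alone.
- stamp_mid (a point): Centre of a dark wooden rubber stamp standing loose on the desk, 38 mm across, 78 mm high. Leave alone.
- stapler_mid (a point): Centre of a teal and black stapler lying loose on the desk, 125 x 34 x 36 mm. Leave alone.
- pen_mid (a point): Centre of a pen with a blue cap lying loose on the desk, 150 x 10 x 10 mm. Leave alone.

How it is judged (in metres and radians):
On the way:
1. the flap is folded down flat while its edge is still clear of the lip (value of joint flap_fold below 0.06 rad and value of joint flap_slide below 0.009 m), for 0.02 s.
At the end, for the whole second after the job is handed in: The flap lies shut (within 0.06 rad of flat) and still, pushed forward at least 12.5 of its 18 mm so that its edge is under the lip, held by the lip alone; stapler, pen, stamp and bottle are within 30 mm of where they began (value of joint flap_fold below 0.06 rad and value of joint flap_slide above 0.0125 m and velocity of joint flap_fold below 0.1 rad/s and distance of each of gel_mid, stamp_mid, stapler_mid, pen_mid from where it was at the start of the episode below 0.03 m); the robot touches nothing.
It fails at once if a bystander is knocked, lifted or carried (more than 30 mm) (distance of any of gel_mid, stamp_mid, stapler_mid, pen_mid from where it was at the start of the episode above 0.03 m).
It fails at once if the flap or box is gripped or forced (over 35 N from the fingers) (contact force between the fingers and forms_box above 35 N).
It also fails if it takes over 40 s, if anything falls off the work surface, if the arm or the gripper's body presses on something with over 40 N, if the wrist force passes 120 N, or if a joint passes its speed limit or range.

## Working session

There is one attempt and no reset: what is moved stays moved. The work goes in short steps, Python scripts to look and compute and a tool call to move; the robot and the scene stay as the last step left them, time stands still between calls to the robot, and variables do not carry over. Pictures are saved under pics/ and viewed, and the job is handed in when it is done.

Besides the shell and the picture viewer there is one more tool, called after "Emit:" as name([rows], argument=value, ...), one row to a line, values as JSON. send_rows: Moves the arm, as the interface text tells. Its arguments: {"type":"object","properties":{"commands":{"type":"array","items":{"type":"array","items":{"type":"array","items":{"type":"number","minimum":-1,"maximum":1}}}},"jaw":{"type":"number"},"force":{"type":"number"}},"required":["commands"]}

```bash
mkdir -p pics
python3 - <<'E'
from workcell import env
import cv2,numpy as np
print(env.state())
for n in("scene","top","wrist"):
    p,d=env.grab_frame(n); cv2.imwrite(f"pics/{n}0.png",p[:,:,::-1]); np.save(f"pics/{n}0d.npy",d); np.save(f"pics/{n}0.npy",p)
    c=env.get_calibration(n); print(n,c)
E
```

```text
{'time_s': 0.0, 'qpos': array([ 7.37407084e+01,  1.83505071e+01,  8.97070833e+01, -1.79388943e-03,
        7.20440650e+01, -1.14561268e+00]), 'qvel': array([ 0.00231208, -0.02939396, -0.10703706, -0.0362975 , -0.00677017,
       -0.12891108]), 'effort': array([-9.47315275e-04, -4.12453401e+01, -2.31962532e+01,  7.24399835e-02,
        4.58160380e-02, -1.56273081e-04]), 'ee_pos': array([149.78434521, 554.61474131, 213.12706758]), 'ee_rot': array([ 179.81558177,   89.89833022, -105.2975426 ]), 'force': array([ 0.9861743 , -0.91374702,  1.19203683]), 'torque': array([-0.04847771,  0.02556705, -0.04522434]), 'gripper_width': 91.18383314179304}
scene {'mtx': array([[425.05939229,   0.        , 277.33959005],
       [  0.        , 425.05939229, 209.2339651 ],
       [  0.        ,   0.        ,   1.        ]]), 'camera_from_world': array([[-6.45082048e-01,  7.63903150e-01, -1.79200742e-02,
         3.94009925e+02],
       [-5.13552216e-01, -4.16067764e-01,  7.50434366e-01,
         2.49955799e+02],
       [ 5.65803211e-01,  4.93294631e-01,  6.60702000e-01,
        -1.31047810e+03],
       
[... 441 characters left out ...]
    [-4.46907412e-02, -5.22059198e-03,  9.98987229e-01,
        -9.26370277e+02],
       [ 0.00000000e+00,  0.00000000e+00,  0.00000000e+00,
         1.00000000e+00]])}
wrist {'mtx': array([[325.1922621 ,   0.        , 279.03343147],
       [  0.        , 325.1922621 , 210.98247973],
       [  0.        ,   0.        ,   1.        ]]), 'camera_from_world': array([[ 2.60082350e-01,  9.65586027e-01, -8.92425454e-04,
        -5.74375678e+02],
       [-9.26557324e-01,  2.49309573e-01, -2.81666935e-01,
         3.13305722e+01],
       [-2.71751166e-01,  7.40834817e-02,  9.59511825e-01,
        -3.91876024e+02],
       [ 0.00000000e+00,  0.00000000e+00,  0.00000000e+00,
         1.00000000e+00]])}
```

View pics/scene0.png

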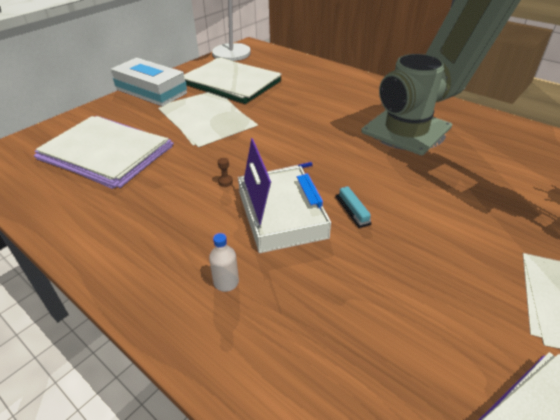

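View pics/top0.png

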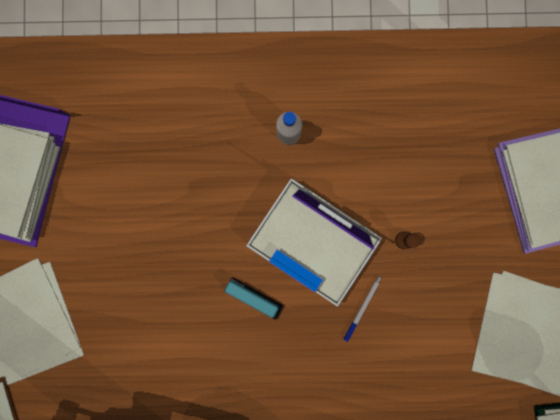

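View pics/wrist0.png

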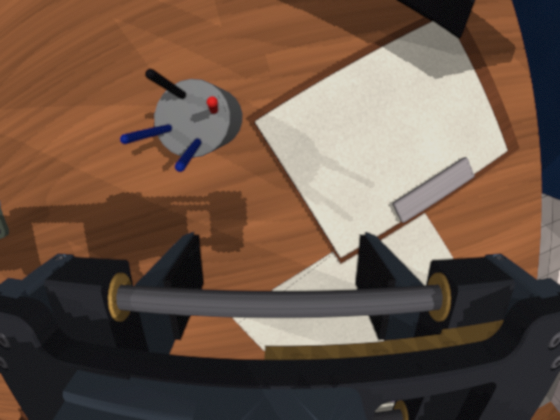

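The box is in the middle of the top view. Its corners are near (291,180), (382,240), (338,305) and (248,245), with the blue lip around (296,270) and the white rib around (334,215). The stamp is at (407,240), the gel bottle at (290,127), the pen at (363,310) and the stapler at (252,298). The flap folds towards the robot.

```bash
cat > h.py <<'E'
import numpy as np,cv2
from workcell import env
def load(n,k=0): return np.load(f"pics/{n}{k}.npy"),np.load(f"pics/{n}{k}d.npy")
def backz(n,uv,z):
    c=env.get_calibration(n);K=c["mtx"];T=c["camera_from_world"];R=T[:3,:3];C=-R.T@T[:3,3]
    uv=np.atleast_2d(uv).astype(float)
    r=np.c_[(uv[:,0]-K[0,2])/K[0,0],-(uv[:,1]-K[1,2])/K[1,1],-np.ones(len(uv))]@R
    return C+r*((z-C[2])/r[:,2])[:,None]
def backd(n,d):
    c=env.get_calibration(n);K=c["mtx"];T=c["camera_from_world"];R=T[:3,:3]
    v,u=np.mgrid[:d.shape[0],:d.shape[1]]
    P=np.stack([(u-K[0,2])/K[0,0]*d,-(v-K[1,2])/K[1,1]*d,-d],-1)
    return (P-T[:3,3])@R
def proj(n,P):
    c=env.get_calibration(n);K=c["mtx"];T=c["camera_from_world"]
    q=np.atleast_2d(P)@T[:3,:3].T+T[:3,3]
    return np.c_[K[0,2]+K[0,0]*q[:,0]/-q[:,2],K[1,2]+K[1,1]*q[:,1]*-1/-q[:,2]]
E
python3 - <<'E'
from h import *
for n in("top","scene"):
    p,d=load(n); W=backd(n,d); h=cv2.cvtColor(p,cv2.COLOR_RGB2HSV)
    v,u=np.mgrid[:420,:560]
    roi=(u>230)&(u<400)&(v>165)&(v<320) if n=="top" else (u>230)&(u<335)&(v>135)&(v<250)
    lip=(h[...,0]>100)&(h[...,0]<116)&(h[...,1]>180)&(h[...,2]>130)&roi
    l=W[lip&(W[...,2]>45)]
    print(n,"lip",lip.sum(),np.median(l,0))
    rc=cv2.minAreaRect(np.c_[u[lip],v[lip]].astype(np.float32)); b=cv2.boxPoints(rc); print(b.round(1)); print(backz(n,b,66).round(1))
    pur=(h[...,0]>118)&(h[...,0]<150)&(h[...,1]>110)&roi
    f=W[pur&(d>0)]; f=f[f[:,2]>55]
    m=f.mean(0); U,S,V=np.linalg.svd(f-m,full_matrices=False); print("flap",len(f),m,V[2],S, f.min(0),f.max(0))
    if n=="top":
        print(backz(n,[[291,180],[382,240],[338,305],[248,245]],50).round(1))
E
python3 - <<'E'
import cv2
for n,(a,b,c,d) in {"top":(165,320,220,430),"scene":(130,260,210,340)}.items():
    i=cv2.imread(f"pics/{n}0.png")[a:b,c:d]; i=cv2.resize(i,None,fx=3.6,fy=3.6,interpolation=cv2.INTER_CUBIC); cv2.imwrite(f"pics/{n}0c.png",i)
E
```

```text
top lip 752 [487.49446181 -11.63408706  63.87828803]
[[269.2 260.8]
 [276.7 249.5]
 [322.2 279.8]
 [314.6 291.1]]
[[506.9  40.8  66. ]
 [528.9  25.5  66. ]
 [467.9 -63.   66. ]
 [446.1 -47.7  66. ]]
flap 591 [587.07861545 -77.96232349 144.89577483] [ 0.79822176 -0.54920541  0.24741755] [1312.37518313  711.67803338   24.39589814] [ 532.70261462 -151.9266501    75.92744267] [643.71977041  -6.35016111 172.58813138]
[[ 668.    -5.5   50. ]
 [ 543.7 -186.2   50. ]
 [ 415.6  -94.9   50. ]
 [ 538.2   83.4   50. ]]
scene lip 343 [491.93841061  -1.18144859  62.596715  ]
[[294.6 167.4]
 [308.6 162.9]
 [322.3 204.9]
 [308.2 209.5]]
[[446.8 -81.   66. ]
 [409.5 -65.6  66. ]
 [519.6  55.4  66. ]
 [551.5  40.4  66. ]]
flap 913 [596.39324197 -68.42911703 119.91094133] [-0.79998411  0.55343792 -0.23180141] [1445.84446593 1047.52976623   17.88577613] [ 534.90832053 -148.33776684   62.84214911] [647.95643781  -2.12614456 170.33677524]
```

View pics/top0c.png

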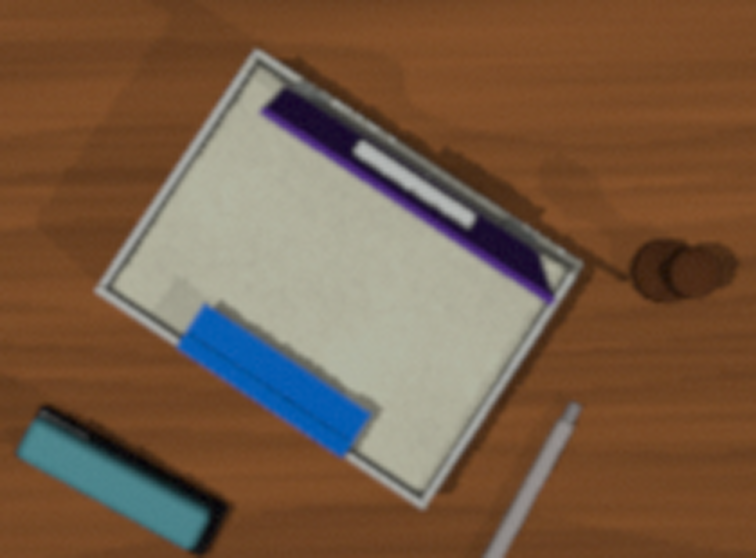

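View pics/scene0c.png

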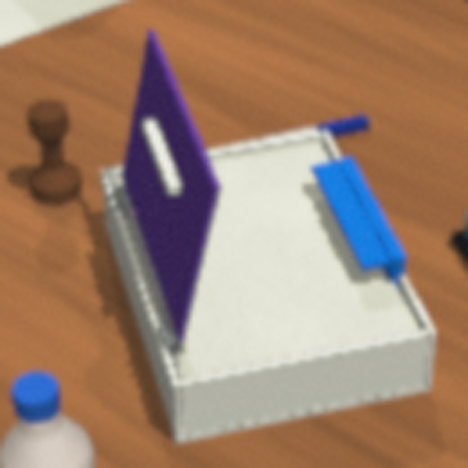

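```bash
cat >> h.py <<'E'
from scipy.spatial.transform import Rotation as Ro
import json
yaw=np.radians(145.2); BX=np.array([np.cos(yaw),np.sin(yaw),0]); BY=np.array([-BX[1],BX[0],0]); H=np.array([600.5,-91.9,53.5])
def b2w(x,y,z): return H+BX*x+BY*y+np.array([0,0,z-53.5])   # x from hinge, z world
def w2b(P):
    q=np.asarray(P)-H; return np.array([q@BX,q@BY,P[2]])
def Rtool(tilt,flip=1):  # tool x pointing down, tilted toward +bx by tilt deg; tool z = flip*BX-ish
    t=np.radians(tilt); x=BX*np.sin(t)+np.array([0,0,-np.cos(t)]); z=flip*(BX*np.cos(t)+np.array([0,0,np.sin(t)])); return np.c_[x,np.cross(z,x),z]
def Rm(s=None):
    return Ro.from_euler("xyz",(s or env.state())["ee_rot"],degrees=True).as_matrix()
def row(P0,R0,P1,R1):
    return np.r_[R0.T@(np.asarray(P1)-P0)/100, Ro.from_matrix(R0.T@R1).as_rotvec()/(2*np.pi)]
E
python3 - <<'E'
from h import *
s=env.state();R=Rm(s);print(R.round(4))
for f in(1,-1): print(f,row(s["ee_pos"],R,b2w(-40,0,213),Rtool(0,f)).round(4), np.degrees(np.linalg.norm(Ro.from_matrix(R.T@Rtool(0,f)).as_rotvec())))
print("hinge->",b2w(-40,0,213), "gel",w2b(backz("top",[[290,120]],130)[0]),"stamp",w2b(backz("top",[[412,240]],78)[0]),"pen", w2b(backz("top",[[378,280]],5)[0]),"stapler",w2b(backz("top",[[252,298]],36)[0]))
p,d=load("top"); print(p.shape)
# check flap/rib in box frame
W=backd("top",d)
for uv in[(320,206),(351,226),(292,190),(296,190),(372,248)]: print(uv,w2b(W[uv[1],uv[0]]).round(1))
E
```

```text
[[-3.000e-04 -9.654e-01  2.607e-01]
 [-1.200e-03  2.607e-01  9.654e-01]
 [-1.000e+00 -0.000e+00 -1.300e-03]]
1 [ 1.0100e-02 -6.4134e+00 -5.2027e+00 -1.9530e-01 -2.0000e-04 -1.0000e-04] 70.31292588538192
-1 [ 1.0100e-02 -6.4134e+00 -5.2027e+00  3.0470e-01 -1.0000e-04  2.0000e-04] 109.68712473356965
hinge-> [ 633.34596837 -114.72854271  213.        ] gel [ -89.59452239 -169.10998945  130.        ] stamp [-36.66564771 152.88300087  78.        ] pen [ 62.86568158 157.50021982   5.        ] stapler [236.70183934 -42.16251523  36.        ]
(420, 560, 3)
(320, 206) [ 13.1 -34.6 135.9]
(351, 226) [ 12.   32.6 134.8]
(292, 190) [  9.2 -96.7  45.4]
(296, 190) [  4.5 -90.   42.9]
(372, 248) [ 26.9  80.1 169.3]
```

Emit:
send_rows([
  [[-0.2, -0.5, -0.4, 0.08, 0, 0], [-0.2, -1, -0.8, 0.16, 0, 0], [-0.2, -1, -0.8, 0.24, 0, 0], [-0.2, -1, -0.8, 0.3047, 0, 0], [-0.2, -1, -0.8, 0.3047, 0, 0], [-0.2, -1, -0.8, 0.3047, 0, 0], [-0.2, -1, -0.8, 0.3047, 0, 0], [-0.2, -1, -0.8, 0.3047, 0, 0], [-0.2, -1, -0.8, 0.3047, 0, 0], [-0.2, -1, -0.8, 0.3047, 0, 0], [-0.2, -1, -0.8, 0.3047, 0, 0], [-0.2, -1, -0.8, 0.3047, 0, 0]],
], jaw=1, force=10)

```text
time_s: 1.65
ee_pos: [225.5, 451.6, 233.7]
ee_rot: [-83.9, 90.0, -118.7]
force: [0.1, 0.5, 0.5]
gripper_width: 0.3
```

Run:
```python
from h import *
s=env.state();R=Rm(s);print(s["time_s"],s["ee_pos"],s["qpos"].round(1),s["gripper_width"],w2b(s["ee_pos"]))
print(row(s["ee_pos"],R,b2w(-60,0,225),Rtool(0,-1)).round(4))
```

```text
1.65 [225.53170222 451.63420445 233.7063839 ] [62.2 11.3 96.5  0.  72.2 96.9] 0.28067510128807893 [ 618.10726615 -232.32318713  233.7063839 ]
[ 8.8600e-02 -2.3260e+00  6.7801e+00  1.0000e-04  0.0000e+00  1.0000e-04]
```

Emit:
send_rows([
  [[0, -0.17, 0.5, 0, 0, 0], [0, -0.332, 0.97, 0, 0, 0]],
])

```text
time_s: 1.9
ee_pos: [286.7, 368.3, 233.7]
ee_rot: [-43.9, 90.0, -78.6]
force: [1.1, -0.4, 0.1]
gripper_width: 0.6
```

Emit:
send_rows([
  [[0, -0.17, 0.5, 0, 0, 0], [0, -0.332, 0.97, 0, 0, 0]],
])

```text
time_s: 2.15
ee_pos: [347.7, 285.1, 234.0]
ee_rot: [64.3, 90.0, 29.5]
force: [0.5, 0.9, -0.2]
gripper_width: 0.4
```

Emit:
send_rows([
  [[0, -0.17, 0.5, 0, 0, 0], [0, -0.332, 0.97, 0, 0, 0]],
])

```text
time_s: 2.4
ee_pos: [408.5, 202.4, 234.0]
ee_rot: [73.0, 90.0, 38.2]
force: [0.8, 0.6, 0.6]
gripper_width: 0.5
```

Emit:
send_rows([
  [[0, -0.17, 0.5, 0, 0, 0], [0, -0.332, 0.97, 0, 0, 0]],
])

```text
time_s: 2.65
ee_pos: [469.2, 119.7, 233.9]
ee_rot: [86.2, 90.0, 51.5]
force: [0.9, 0.1, 0.3]
gripper_width: 0.6
```

Emit:
send_rows([
  [[0, -0.17, 0.5, 0, 0, 0], [0, -0.332, 0.97, 0, 0, 0]],
])

```text
time_s: 2.9
ee_pos: [529.9, 37.1, 233.9]
ee_rot: [107.5, 90.0, 72.8]
force: [0.3, 0.9, 0.0]
gripper_width: 0.7
```

Emit:
send_rows([
  [[0, -0.17, 0.5, 0, 0, 0], [0, -0.332, 0.97, 0, 0, 0], [0, -0.332, 0.97, 0, 0, 0]],
])

```text
time_s: 3.28
ee_pos: [591.1, -46.6, 232.9]
ee_rot: [-103.5, 90.0, -138.5]
force: [-1.0, 1.2, 0.7]
gripper_width: 1.2
```

Run:
```python
from h import *
s=env.state();R=Rm(s);print(s["time_s"],s["ee_pos"],s["qpos"].round(1),s["force"],w2b(s["ee_pos"]))
print(row(s["ee_pos"],R,b2w(-60,0,225),Rtool(0,-1)).round(4))
for n in("scene","top","wrist"):
    p,d=env.grab_frame(n); cv2.imwrite(f"pics/{n}1.png",p[:,:,::-1]); np.save(f"pics/{n}1d.npy",d); np.save(f"pics/{n}1.npy",p)
```

```text
3.275 [591.12851514 -46.58742544 232.94014841] [-5.6 19.3 85.3 -0.  75.3 29.4] [-0.99282725  1.19594651  0.72115358] [ 33.55588847 -31.8599512  232.94014841]
[ 7.950e-02 -3.156e-01  9.366e-01 -5.000e-04 -0.000e+00  1.000e-04]
```

View pics/wrist1.png

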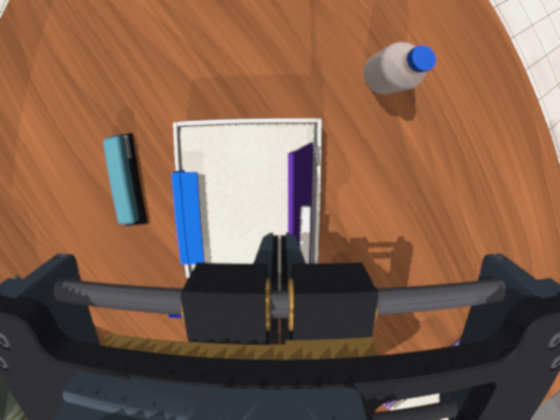

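View pics/scene1.png

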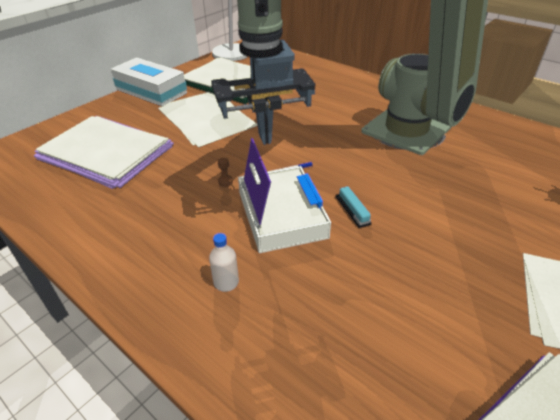

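```bash
python3 - <<'E'
from h import *
s=env.state();R=Rm(s)
c=env.get_calibration("wrist");K=c["mtx"];T=c["camera_from_world"]
p,d=load("wrist",1)
def wr(u,v):
    x=u-K[0,2];y=v-K[1,2];r=np.hypot(x,y);th=r/K[0,0]
    dz=d[v,u]; k=np.tan(th)/max(r,1e-6)*dz
    return R.T@(T[:3,:3].T@(np.array([x*k,-y*k,-dz])-T[:3,3])-s["ee_pos"])
for v in range(230,350,8):
    print(v,[tuple(wr(u,v).round(0).astype(int)) for u in (190,225,255,262,270,275,285,290,300,320,360)])
E
python3 - <<'E'
import cv2
i=cv2.imread("pics/wrist1.png")[210:360,160:400]; cv2.imwrite("pics/w1c.png",cv2.resize(i,None,fx=3.3,fy=3.3,interpolation=cv2.INTER_CUBIC))
i=cv2.imread("pics/scene1.png")[40:240,190:350]; cv2.imwrite("pics/s1c.png",cv2.resize(i,None,fx=3,fy=3,interpolation=cv2.INTER_CUBIC))
E
```

```text
230 [(np.int64(169), np.int64(-43), np.int64(-102)), (np.int64(189), np.int64(-50), np.int64(-65)), (np.int64(189), np.int64(-50), np.int64(-29)), (np.int64(188), np.int64(-49), np.int64(-21)), (np.int64(-171), np.int64(80), np.int64(-1)), (np.int64(189), np.int64(-49), np.int64(-5)), (np.int64(187), np.int64(-49), np.int64(6)), (np.int64(63), np.int64(-4), np.int64(8)), (np.int64(97), np.int64(-17), np.int64(18)), (np.int64(233), np.int64(-65), np.int64(54)), (np.int64(233), np.int64(-66), np.int64(108))]
238 [(np.int64(168), np.int64(-53), np.int64(-103)), (np.int64(189), np.int64(-60), np.int64(-65)), (np.int64(187), np.int64(-59), np.int64(-29)), (np.int64(-10), np.int64(17), np.int64(-10)), (np.int64(-11), np.int64(18), np.int64(-5)), (np.int64(-6), np.int64(16), np.int64(-3)), (np.int64(-6), np.int64(16), np.int64(3)), (np.int64(-10), np.int64(17), np.int64(5)), (np.int64(98), np.int64(-24), np.int64(18)), (np.int64(234), np.int64(-77), np.int64(54)), (np.int64(234), np.int64(-78), np.int64(109))]
246 [(np.int64(168), np.int64(-63), np.int64(-104)), (np.int64(189), np.int64(-70
[... 5791 characters left out ...]
int64(2)), (np.int64(-86), np.int64(13), np.int64(3)), (np.int64(-102), np.int64(26), np.int64(5)), (np.int64(-103), np.int64(26), np.int64(10)), (np.int64(-102), np.int64(24), np.int64(21))]
342 [(np.int64(-105), np.int64(24), np.int64(-24)), (np.int64(-103), np.int64(23), np.int64(-15)), (np.int64(-103), np.int64(24), np.int64(-7)), (np.int64(-103), np.int64(24), np.int64(-5)), (np.int64(-70), np.int64(-4), np.int64(-4)), (np.int64(-56), np.int64(-15), np.int64(-2)), (np.int64(-104), np.int64(24), np.int64(1)), (np.int64(-103), np.int64(23), np.int64(2)), (np.int64(-103), np.int64(24), np.int64(5)), (np.int64(-103), np.int64(24), np.int64(10)), (np.int64(-104), np.int64(23), np.int64(21))]
```

View pics/w1c.png

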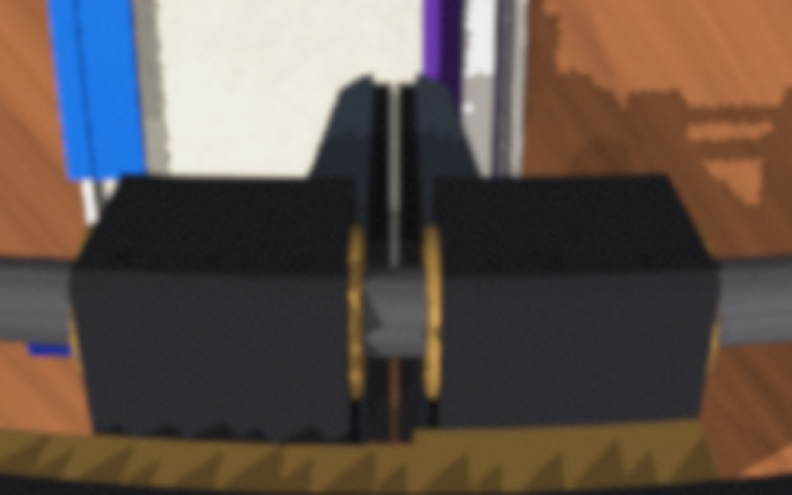

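View pics/s1c.png

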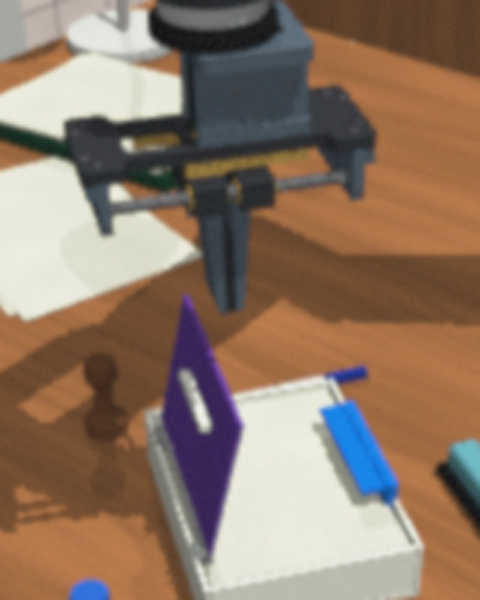

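Emit:
send_rows([
  [[0, -0.15, 0.5, 0, 0, 0], [0, -0.316, 1, 0, 0, 0], [0, -0.316, 1, 0, 0, 0], [0, -0.316, 1, 0, 0, 0]],
])

```text
time_s: 3.92
ee_pos: [653.1, -125.5, 233.9]
ee_rot: [170.9, 89.9, 136.2]
force: [-0.4, 0.6, -0.3]
gripper_width: 0.3
```

```bash
cat >> h.py <<'E'
HT=10.
def tcp(th,tilt,r=55,back=0):
    "TCP (box coords->world), for flap angle th deg with front-bottom finger edge at r; back = clearance off the face"
    a=np.radians(th);t=np.radians(tilt)
    F=r*np.array([np.cos(a),np.sin(a)])+(2+back)*np.array([-np.sin(a),np.cos(a)])
    c=F-HT*np.array([np.cos(t),np.sin(t)])
    return b2w(c[0],0,53.5+c[1])
def tl(th): return float(np.clip(25*(th-20)/58,0,25))
E
python3 - <<'E'
from h import *
s=env.state();R=Rm(s);print(s["time_s"],s["ee_pos"],s["qpos"].round(1),s["force"],w2b(s["ee_pos"]))
P=tcp(78,25,back=18); print(w2b(P))
print(row(s["ee_pos"],R,P,Rtool(25,-1)).round(4))
E
```

```text
3.925 [ 653.06910545 -125.4800472   233.91105794] [-11.9  26.1  74.6   0.   79.4  22.8] [-0.36752188  0.63954321 -0.30373174] [-62.3316679   -2.42767252 233.91105794]
[-1.71908869e+01  5.32907052e-15  1.07230169e+02]
[ 1.2674e+00 -2.4100e-02 -4.4970e-01  2.0000e-04  6.9200e-02  0.0000e+00]
```

Emit:
send_rows([
  [[0.3, -0.024, 0, 0.0, 0.025, 0], [0.6, -0.024, 0, 0, 0.05, 0], [1, -0.024, 0, 0, 0.0692, 0], [1, -0.024, 0, 0, 0.0692, 0], [1, -0.024, 0, 0, 0.0692, 0]],
])

```text
time_s: 4.55
ee_pos: [652.5, -127.7, 136.3]
ee_rot: [179.8, 65.3, 145.1]
force: [-0.1, 0.4, 1.4]
gripper_width: 0.5
```

Run:
```python
from h import *
s=env.state();R=Rm(s);print(s["time_s"],s["ee_pos"],s["qpos"].round(1),s["force"],w2b(s["ee_pos"]))
for back in(18,6): print(row(s["ee_pos"],R,tcp(78,25,back=back),Rtool(25,-1)).round(4))
```

```text
4.55 [ 652.53354828 -127.65013318  136.32771744] [-16.   42.5  62.9   7.9  98.1  18.2] [-0.06047573  0.43423703  1.35234311] [-63.13039307  -0.34005839 136.32771744]
[ 4.565e-01 -3.100e-03 -2.954e-01  3.000e-04  7.000e-04 -1.000e-04]
[ 5.283e-01 -2.900e-03 -3.916e-01  3.000e-04  7.000e-04 -1.000e-04]
```

Emit:
send_rows([
  [[0.228, -0.003, -0.148, 0, 0, 0], [0.456, -0.003, -0.295, 0, 0, 0], [0.528, -0.003, -0.392, 0, 0, 0], [0.528, -0.003, -0.392, 0, 0, 0], [0.528, -0.003, -0.392, 0, 0, 0]],
])

```text
time_s: 5.18
ee_pos: [606.0, -96.5, 104.2]
ee_rot: [179.8, 65.3, 145.0]
force: [-0.1, -0.4, 0.9]
gripper_width: 0.2
```

Run:
```python
from h import *
s=env.state();R=Rm(s);print(s["time_s"],s["ee_pos"],s["force"],w2b(s["ee_pos"]),w2b(tcp(78,25,back=6)))
for n in("scene","top","wrist"):
    p,d=env.grab_frame(n); cv2.imwrite(f"pics/{n}2.png",p[:,:,::-1]); np.save(f"pics/{n}2d.npy",d); np.save(f"pics/{n}2.npy",p)
i=cv2.imread("pics/scene2.png")[40:240,190:350]; cv2.imwrite("pics/s2c.png",cv2.resize(i,None,fx=3,fy=3,interpolation=cv2.INTER_CUBIC))
print(row(s["ee_pos"],R,tcp(78,25,back=0),Rtool(25,-1)).round(4))
for th in (70,60,50,40): print(th,tl(th),row(s["ee_pos"],R,tcp(th,tl(th)),Rtool(tl(th),-1)).round(4))
```

```text
5.175 [606.0306699  -96.47995543 104.24030662] [-0.10163282 -0.40215035  0.88319753] [ -7.15534791   0.60439843 104.24030662] [-5.45311568e+00  1.42108547e-14  1.04735229e+02]
[ 0.0385  0.006  -0.0656  0.0001  0.0009 -0.0002]
70 21.551724137931036 [ 8.040e-02  6.000e-03 -1.258e-01  1.000e-04 -8.700e-03 -2.000e-04]
60 17.24137931034483 [ 1.437e-01  6.000e-03 -1.912e-01  1.000e-04 -2.070e-02 -2.000e-04]
50 12.931034482758621 [ 2.173e-01  5.900e-03 -2.438e-01  1.000e-04 -3.270e-02 -2.000e-04]
40 8.620689655172415 [ 2.987e-01  5.800e-03 -2.822e-01  1.000e-04 -4.460e-02 -2.000e-04]
```

View pics/s2c.png

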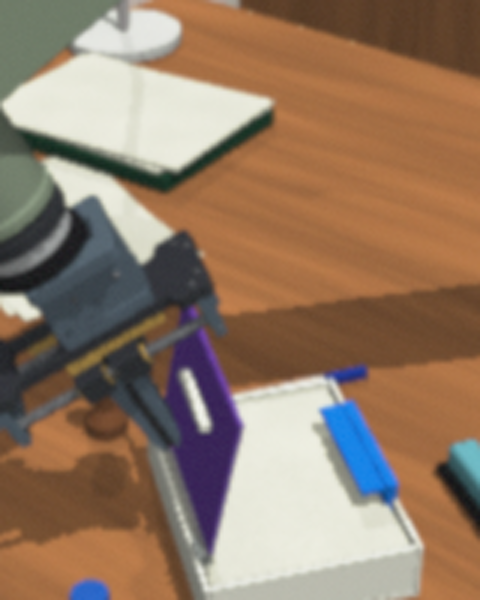

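View pics/wrist2.png

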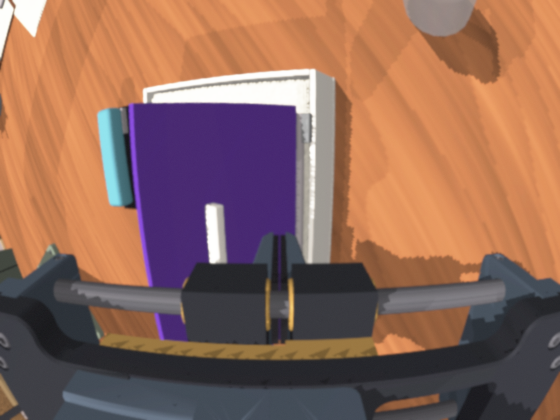

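The fingertip is behind the flap's outer face, at mid-width and between the hinge and the rib: the tip is at about (270,240) in the wrist view, with the rib at (215,235). Next I fold the flap.

Emit:
send_rows([
  [[0.039, 0.004, -0.066, 0, 0, 0], [0.08, 0.004, -0.126, 0, -0.0087, 0], [0.11, 0.004, -0.16, 0, -0.0147, 0], [0.144, 0.004, -0.191, 0, -0.0207, 0], [0.18, 0.004, -0.219, 0, -0.0267, 0], [0.217, 0.004, -0.244, 0, -0.0327, 0], [0.257, 0.004, -0.264, 0, -0.0387, 0], [0.299, 0.004, -0.282, 0, -0.0446, 0]],
])

```text
time_s: 6.32
ee_pos: [574.0, -74.4, 87.6]
ee_rot: [179.9, 81.3, 145.1]
force: [1.0, -1.4, 0.7]
gripper_width: 0.6
```

```bash
cat > look.py <<'E'
import sys
from h import *
k=sys.argv[1]
s=env.state();R=Rm(s);print(s["time_s"],s["ee_pos"].round(1),s["force"].round(2),w2b(s["ee_pos"]).round(1))
p,d=env.grab_frame("scene"); cv2.imwrite(f"pics/scene{k}.png",p[:,:,::-1]); np.save(f"pics/scene{k}.npy",p); np.save(f"pics/scene{k}d.npy",d)
i=cv2.imread(f"pics/scene{k}.png")[100:260,200:360]; cv2.imwrite(f"pics/s{k}c.png",cv2.resize(i,None,fx=3.6,fy=3.6,interpolation=cv2.INTER_CUBIC))
h=cv2.cvtColor(p,cv2.COLOR_RGB2HSV);v,u=np.mgrid[:420,:560]
m=(h[...,0]>118)&(h[...,0]<150)&(h[...,1]>110)&(u>230)&(u<335)&(v>135)&(v<250)&(d>0)
f=backd("scene",d)[m]; f=f[f[:,2]>50]; c=np.median(f,0); U,S,V=np.linalg.svd(f-f.mean(0),full_matrices=False); n=V[2]*np.sign(V[2][2])
b=np.array([w2b(q) for q in f]); print("flap n",len(f),"angle",np.degrees(np.arctan2(-n@BX,n[2])).round(1),"box c",w2b(c).round(1),np.percentile(b,[2,98],axis=0).round(1).tolist())
E
python3 look.py 3
python3 - <<'E'
from h import *
s=env.state();R=Rm(s)
for th in (30,20,15,10,5,2): print(th,tl(th),row(s["ee_pos"],R,tcp(th,tl(th)),Rtool(tl(th),-1)).round(4))
E
```

```text
6.325 [574.  -74.4  87.6] [ 0.98 -1.45  0.69] [31.7  0.7 87.6]
flap n 1609 angle 41.6 box c [ 49.6 -32.1  96. ] [[8.6, -87.7, 59.3], [89.5, 68.0, 130.9]]
30 4.310344827586207 [ 0.0591  0.0083 -0.0259  0.0001 -0.0123  0.    ]
20 0.0 [ 1.427e-01  8.300e-03 -5.700e-02  1.000e-04 -2.430e-02  0.000e+00]
15 0.0 [ 1.898e-01  8.300e-03 -6.600e-02  1.000e-04 -2.430e-02  0.000e+00]
10 0.0 [ 2.376e-01  8.300e-03 -7.090e-02  1.000e-04 -2.430e-02  0.000e+00]
5 0.0 [ 2.856e-01  8.300e-03 -7.160e-02  1.000e-04 -2.430e-02  0.000e+00]
2 0.0 [ 3.144e-01  8.300e-03 -7.000e-02  1.000e-04 -2.430e-02  0.000e+00]
```

View pics/s3c.png

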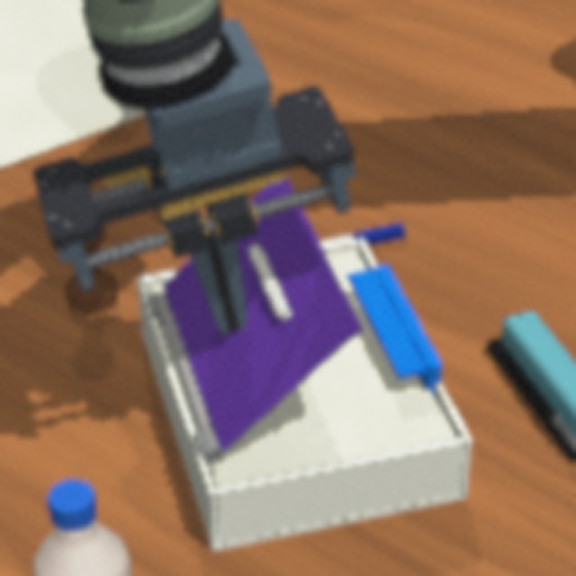

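The flap is at about 41° and the fingertip sits between the hinge and the rib, which is around (268,283) in the crop. Continuing down.

Emit:
send_rows([
  [[0.03, 0.006, -0.013, 0, -0.006, 0], [0.06, 0.006, -0.026, 0, -0.0123, 0], [0.1, 0.006, -0.042, 0, -0.018, 0], [0.143, 0.006, -0.057, 0, -0.0243, 0], [0.19, 0.006, -0.066, 0, -0.0243, 0], [0.238, 0.006, -0.071, 0, -0.0243, 0], [0.262, 0.006, -0.072, 0, -0.0243, 0], [0.262, 0.006, -0.072, 0, -0.0243, 0]],
])

```text
time_s: 7.38
ee_pos: [564.8, -67.2, 62.0]
ee_rot: [-175.8, 89.8, 149.4]
force: [-2.4, 1.2, 2.1]
gripper_width: 0.4
```

```bash
python3 look.py 4
python3 - <<'E'
from h import *
s=env.state();R=Rm(s)
print(R.round(3).tolist(),s["qpos"].round(1))
for th in (5,2,0): print(th,tl(th),row(s["ee_pos"],R,tcp(th,tl(th)),Rtool(tl(th),-1)).round(4))
E
```

```text
7.375 [564.8 -67.2  62. ] [-2.35  1.22  2.09] [43.4  0.1 62. ]
flap n 1840 angle 7.9 box c [ 64.2 -28.6  61.9] [[10.7, -88.4, 54.1], [117.4, 68.4, 70.1]]
[[-0.002, 0.571, 0.821], [0.001, 0.821, -0.571], [-1.0, -0.0, -0.002]] [-8.000e+00  2.560e+01  1.023e+02  1.000e-01  5.220e+01  2.680e+01]
5 0.0 [ 0.0191  0.0007 -0.0141 -0.     -0.0004  0.    ]
2 0.0 [ 0.0478  0.0007 -0.0169 -0.     -0.0004  0.    ]
0 0.0 [ 0.0669  0.0007 -0.0179 -0.     -0.0004  0.    ]
```

View pics/s4c.png

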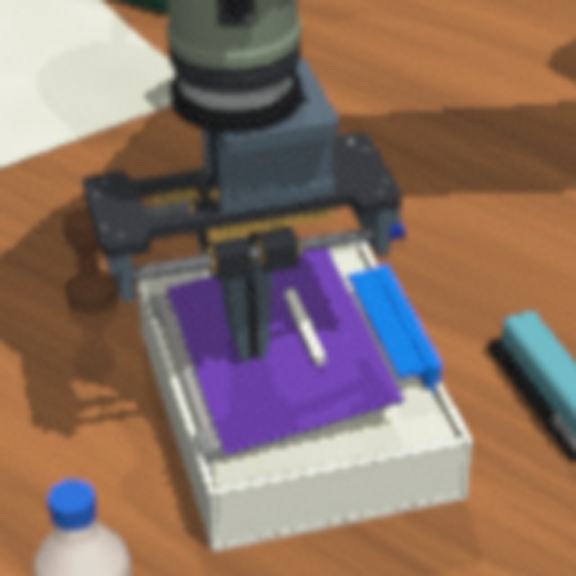

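Emit:
send_rows([
  [[0.02, 0, 0, 0, 0, 0], [0.04, 0, 0, 0, 0, 0], [0.055, 0, 0, 0, 0, 0], [0.055, 0, 0, 0, 0, 0]],
])

```text
time_s: 7.92
ee_pos: [564.8, -67.1, 56.8]
ee_rot: [-179.3, 89.9, 145.9]
force: [-2.5, 0.7, 2.9]
gripper_width: 0.2
```

```bash
python3 look.py 5
```

```text
7.925 [564.8 -67.1  56.8] [-2.46  0.73  2.93] [43.4  0.1 56.8]
flap n 1800 angle 1.4 box c [ 63.9 -27.5  55.4] [[10.5, -87.9, 52.4], [118.3, 69.4, 58.5]]
```

Emit:
send_rows([
  [[0.01, 0, 0, 0, 0, 0], [0.01, 0, 0, 0, 0, 0]],
])

```text
time_s: 8.22
ee_pos: [565.0, -67.2, 56.0]
ee_rot: [175.9, 89.9, 141.1]
force: [-2.7, 1.5, 3.8]
gripper_width: 0.2
```

Emit:
send_rows([
  [[0.01, 0, 0, 0, 0, 0], [0.01, 0, 0, 0, 0, 0]],
])

```text
time_s: 8.48
ee_pos: [565.0, -67.2, 55.4]
ee_rot: [174.2, 89.9, 139.4]
force: [-3.0, 0.9, 7.0]
gripper_width: 0.5
```

```bash
python3 look.py 6
```

```text
8.475 [565.  -67.2  55.4] [-3.01  0.9   6.97] [43.3  0.  55.4]
flap n 1796 angle -0.3 box c [ 64.2 -27.   53.5] [[10.8, -88.1, 51.2], [118.6, 70.1, 56.1]]
```

Emit:
send_rows([
  [[0.004, 0, 0, 0, 0, 0], [0.004, 0, 0, 0, 0, 0], [0.004, 0, -0.05, 0, 0, 0], [0.004, 0, -0.1, 0, 0, 0], [0.004, 0, -0.15, 0, 0, 0], [0.004, 0, -0.2, 0, 0, 0], [0.004, 0, -0.2, 0, 0, 0]],
])

```text
time_s: 9.4
ee_pos: [549.0, -55.5, 55.2]
ee_rot: [106.4, 89.9, 71.6]
force: [2.6, -0.4, 5.7]
gripper_width: 0.1
```

```bash
python3 look.py 7
```

```text
9.4 [549.  -55.5  55.2] [ 2.63 -0.39  5.74] [63.1 -0.5 55.2]
flap n 1783 angle -0.1 box c [ 71.1 -28.4  53.6] [[18.5, -88.1, 51.2], [126.5, 69.5, 56.1]]
```

View pics/s7c.png

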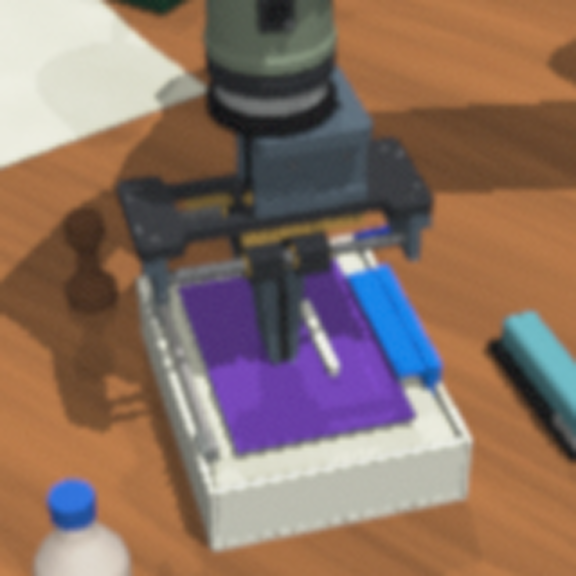

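The flap is flat and friction has already drawn it about 8 mm forward. I keep going until the finger bears on the rib.

Emit:
send_rows([
  [[0, 0.005, -0.04, 0, 0, 0], [0, 0.005, -0.08, 0, 0, 0], [0, 0.005, -0.12, 0, 0, 0], [0, 0.005, -0.15, 0, 0, 0], [0, 0.005, -0.15, 0, 0, 0]],
])

```text
time_s: 10.07
ee_pos: [536.8, -46.7, 55.0]
ee_rot: [146.3, 89.9, 111.5]
force: [2.9, -1.9, 6.3]
gripper_width: 0.4
```

```bash
python3 look.py 8
```

```text
10.075 [536.8 -46.7  55. ] [ 2.86 -1.89  6.32] [78.1 -0.7 55. ]
flap n 1674 angle -0.3 box c [ 77.2 -28.1  53.5] [[27.4, -88.5, 51.1], [129.6, 70.4, 55.9]]
```

Emit:
send_rows([
  [[0, 0, -0.01, 0, 0, 0], [0, 0, -0.02, 0, 0, 0], [0, 0, -0.02, 0, 0, 0]],
])

```text
time_s: 10.5
ee_pos: [535.4, -45.7, 55.0]
ee_rot: [127.1, 89.9, 92.3]
force: [2.7, -2.3, 5.2]
gripper_width: 0.5
```

Emit:
send_rows([
  [[0, 0, -0.01, 0, 0, 0], [0, 0, -0.02, 0, 0, 0], [0, 0, -0.02, 0, 0, 0]],
])

```text
time_s: 10.88
ee_pos: [533.7, -44.5, 54.9]
ee_rot: [140.1, 89.9, 105.3]
force: [3.1, -1.6, 5.2]
gripper_width: 0.9
```

```bash
python3 look.py 9
```

```text
10.875 [533.7 -44.5  54.9] [ 3.12 -1.63  5.18] [81.9 -0.7 54.9]
flap n 1691 angle -0.1 box c [ 77.1 -27.3  53.4] [[27.3, -88.0, 51.0], [129.7, 70.3, 55.9]]
```

View pics/s9c.png

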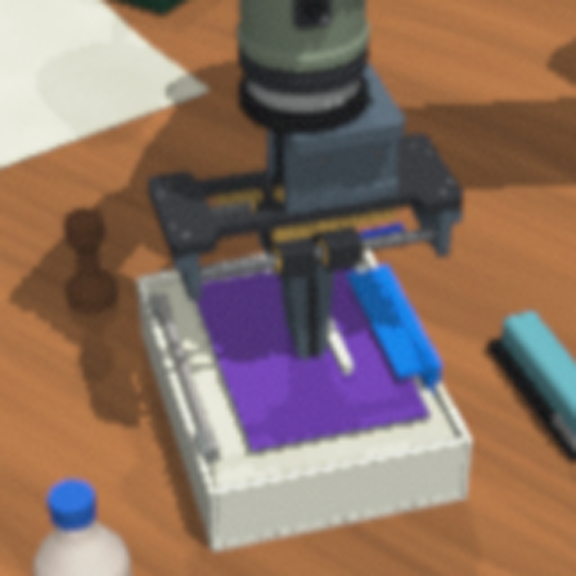

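```bash
cat > edge.py <<'E'
import sys
from h import *
for k in sys.argv[1:]:
    p,d=load("scene",k); h=cv2.cvtColor(p,cv2.COLOR_RGB2HSV)
    # sample along bx line at flap top plane z=55.5
    out=[]
    for by in(-80,-75,-70,-65,-60):
        xs=np.arange(0,150,.5); uv=proj("scene",[b2w(x,by,55.5) for x in xs]).astype(np.float32)
        px=cv2.remap(p,uv[:,0][None],uv[:,1][None],cv2.INTER_LINEAR)[0].astype(float)
        sc=(px[:,2]-px[:,1])  # purple: blue>>green
        on=np.where(sc>35)[0]; out.append((by,xs[on[0]],xs[on[-1]]))
    print(k,out)
E
python3 edge.py 6 7 8 9
```

```text
6 [(-80, np.float64(8.0), np.float64(121.5)), (-75, np.float64(7.5), np.float64(121.5)), (-70, np.float64(7.5), np.float64(147.5)), (-65, np.float64(7.5), np.float64(149.5)), (-60, np.float64(7.5), np.float64(149.5))]
7 [(-80, np.float64(15.5), np.float64(128.5)), (-75, np.float64(15.5), np.float64(128.5)), (-70, np.float64(15.5), np.float64(147.5)), (-65, np.float64(15.0), np.float64(149.5)), (-60, np.float64(15.0), np.float64(149.5))]
8 [(-80, np.float64(24.5), np.float64(137.0)), (-75, np.float64(24.5), np.float64(137.0)), (-70, np.float64(24.0), np.float64(147.5)), (-65, np.float64(24.0), np.float64(149.5)), (-60, np.float64(24.0), np.float64(149.5))]
9 [(-80, np.float64(24.5), np.float64(137.0)), (-75, np.float64(24.5), np.float64(137.0)), (-70, np.float64(24.0), np.float64(147.5)), (-65, np.float64(24.0), np.float64(149.5)), (-60, np.float64(24.0), np.float64(149.5))]
```

Emit:
send_rows([
  [[0, 0, -0.01, 0, 0, 0], [0, 0, -0.02, 0, 0, 0], [0, 0, -0.02, 0, 0, 0]],
])

```text
time_s: 11.3
ee_pos: [531.9, -43.4, 54.9]
ee_rot: [149.5, 89.9, 114.7]
force: [2.9, -2.2, 5.1]
gripper_width: 0.5
```

Emit:
send_rows([
  [[0, 0, -0.01, 0, 0, 0], [0, 0, -0.01, 0, 0, 0]],
])

```text
time_s: 11.55
ee_pos: [531.1, -42.8, 54.9]
ee_rot: [154.2, 89.9, 119.4]
force: [3.5, -1.4, 4.1]
gripper_width: 0.4
```

```bash
python3 look.py 10; python3 edge.py 10
```

```text
11.55 [531.1 -42.8  54.9] [ 3.52 -1.4   4.05] [85.1 -0.7 54.9]
flap n 1694 angle -0.4 box c [ 77.2 -27.3  53.4] [[27.4, -88.5, 51.1], [129.6, 70.5, 55.9]]
10 [(-80, np.float64(24.0), np.float64(137.0)), (-75, np.float64(24.5), np.float64(137.0)), (-70, np.float64(24.0), np.float64(147.5)), (-65, np.float64(24.0), np.float64(149.5)), (-60, np.float64(24.0), np.float64(149.5))]
```

Emit:
send_rows([
  [[0, 0, -0.01, 0, 0, 0], [0, 0, -0.02, 0, 0, 0], [0, 0, -0.02, 0, 0, 0]],
])

```text
time_s: 11.98
ee_pos: [529.8, -41.9, 54.9]
ee_rot: [111.4, 90.0, 76.6]
force: [4.2, -2.5, 5.2]
gripper_width: 0.4
```

Emit:
send_rows([
  [[0, 0, -0.01, 0, 0, 0], [0, 0, -0.01, 0, 0, 0]],
])

```text
time_s: 12.22
ee_pos: [529.8, -41.7, 55.0]
ee_rot: [32.2, 89.9, -2.6]
force: [5.2, -4.3, 3.7]
gripper_width: 0.8
```

```bash
python3 look.py 11; python3 edge.py 11
```

```text
12.225 [529.8 -41.7  55. ] [ 5.22 -4.26  3.68] [86.7 -0.8 55. ]
flap n 1703 angle -0.5 box c [ 77.2 -26.8  53.5] [[27.1, -87.9, 51.2], [129.4, 71.2, 55.9]]
11 [(-80, np.float64(24.5), np.float64(137.0)), (-75, np.float64(24.5), np.float64(137.0)), (-70, np.float64(24.0), np.float64(147.5)), (-65, np.float64(24.0), np.float64(149.5)), (-60, np.float64(24.0), np.float64(149.5))]
```

View pics/s11c.png

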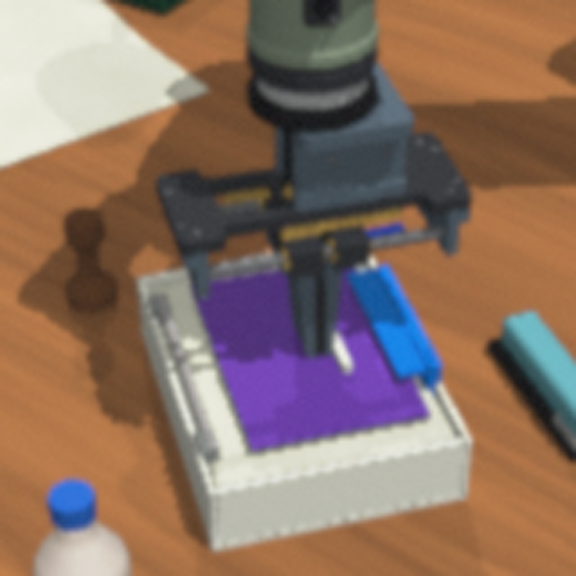

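Emit:
send_rows([
  [[0, 0, -0.01, 0, 0, 0], [0, 0, -0.015, 0, 0, 0], [0, 0, -0.015, 0, 0, 0]],
])

```text
time_s: 12.65
ee_pos: [529.9, -41.5, 55.2]
ee_rot: [19.0, 89.7, -15.7]
force: [8.9, -6.7, 2.5]
gripper_width: 0.3
```

```bash
python3 look.py 12; python3 edge.py 12
```

```text
12.65 [529.9 -41.5  55.2] [ 8.85 -6.75  2.54] [86.7 -1.  55.2]
flap n 1699 angle -0.2 box c [ 77.  -27.5  53.5] [[27.2, -88.3, 51.3], [129.4, 70.1, 56.0]]
12 [(-80, np.float64(24.5), np.float64(137.0)), (-75, np.float64(24.5), np.float64(137.0)), (-70, np.float64(24.0), np.float64(147.5)), (-65, np.float64(24.0), np.float64(149.5)), (-60, np.float64(24.0), np.float64(149.5))]
```

The flap did not move under 11 N, so it is at its end stop. Now I ease off and lift.

Emit:
send_rows([
  [[-0.01, 0, 0.025, 0, 0, 0], [-0.03, 0, 0.035, 0, 0, 0], [-0.08, 0, 0.035, 0, 0, 0], [-0.2, 0, 0.035, 0, 0, 0], [-0.5, 0, 0.035, 0, 0, 0], [-1, 0, 0.035, 0, 0, 0], [-1, 0, 0.035, 0, 0, 0], [-1, 0, 0.035, 0, 0, 0]],
])

```text
time_s: 13.7
ee_pos: [528.3, -41.9, 154.1]
ee_rot: [-167.3, 89.7, 157.8]
force: [0.3, 0.3, -0.5]
gripper_width: 0.4
```

```bash
python3 look.py 13; python3 edge.py 13
python3 - <<'E'
from h import *
p,d=env.grab_frame("top"); cv2.imwrite("pics/top13.png",p[:,:,::-1])
E
```

```text
13.7 [528.3 -41.9 154.1] [ 0.29  0.33 -0.49] [8.780e+01 1.000e-01 1.541e+02]
flap n 1985 angle 2.0 box c [ 75.8 -14.9  56.3] [[27.3, -87.7, 53.2], [129.6, 73.1, 59.5]]
13 [(-80, np.float64(24.0), np.float64(139.5)), (-75, np.float64(24.0), np.float64(139.5)), (-70, np.float64(24.0), np.float64(147.5)), (-65, np.float64(24.0), np.float64(149.5)), (-60, np.float64(24.0), np.float64(149.5))]
```

View pics/s13c.png

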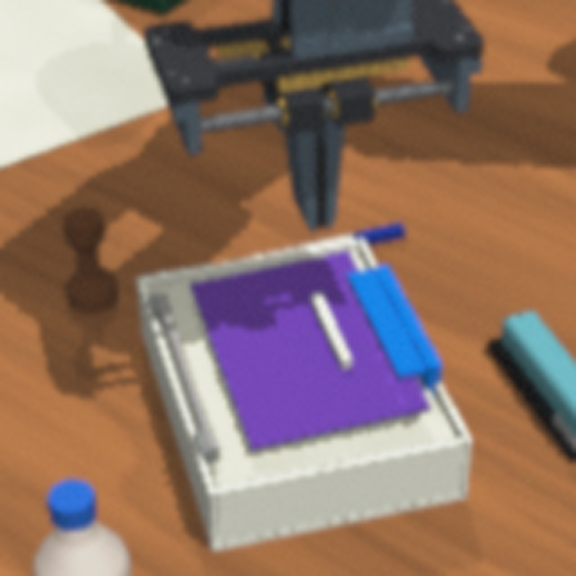

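View pics/top13.png

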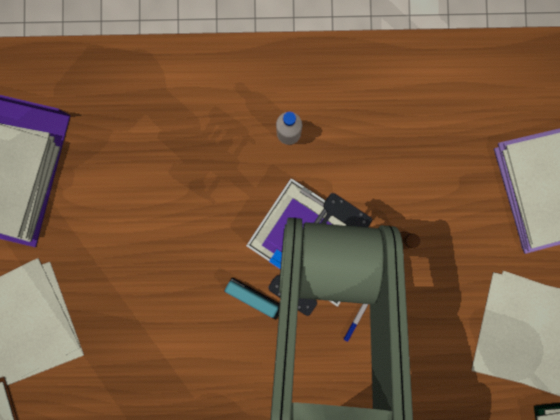

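```bash
python3 look.py 14; python3 edge.py 14; python3 -c "
from workcell import env
print(env.job_done())"
```

```text
13.8 [528.3 -42.  153.2] [-0.71 -0.34  0.2 ] [ 87.7   0.2 153.2]
flap n 1978 angle 2.0 box c [ 76.1 -15.   56.4] [[27.3, -87.6, 53.2], [129.9, 72.6, 59.6]]
14 [(-80, np.float64(24.0), np.float64(139.5)), (-75, np.float64(24.0), np.float64(139.5)), (-70, np.float64(24.0), np.float64(147.5)), (-65, np.float64(24.0), np.float64(149.5)), (-60, np.float64(24.0), np.float64(149.5))]
the job is handed in; nothing more can be done
None
```

The box is shut and the job is handed in, at about 14 s of the 40 s allowed. With the fingers closed, I folded the purple flap flat and pushed it forward under the blue lip until it reached its end stop. Then I eased off and lifted the arm about 100 mm clear.

**On the way:** the camera read the flap at about 0° with its edge still clear of the lip, before any forward push. The highest force I read was about 11 N, while pressing the rib against the end stop.

**Final checks:**
- **Fold:** about 2.0° (0.035 rad), which is what resting against the underside of the lip should give, and unchanged between two looks 0.1 s apart.
- **Slide:** the camera shows about 16 to 16.5 mm of forward travel. It did not move any further under the 11 N push.
- **Robot:** the force reading is about zero, so nothing is being touched.
- **Bystanders:** the stapler, pen, stamp and gel bottle look unmoved. I judged this by eye from the pictures, and the arm partly hid the stamp and pen in the last top view.

**Different from the plan:** most of the forward slide came from friction under the pressing fingertip. The finger bore on the rib only for the last push, when the flap was already at its stop.

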